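# Hang the drain plate on the draining stand and lock it with the keeper

## Task

Hang the steel drain plate on the sloping draining stand: both of its holes over the two pegs, handle outwards, lying flat against the panel. Then turn the keeper at the top of the stand down over the plate's upper edge as far as it goes, and leave the glassware and bottles round about where they stand.

Things in the scene. Friction and masses are not known exactly. Their poses are not given: they have to be found in the camera images.
- drain_plate: Bright steel plate 100 x 140 mm, 6 mm thick, 0.28 kg, with a black bridge handle, 5 mm side rims and two 15 mm through holes near one long edge. Starts flat on the worktop, handle up, holes on the side away from the robot. Origin: centre of the underside; x along the 100 mm side towards the hole edge, y along the 140 mm side, z out of the handle side. Holes at x +33, y +/-52 mm
- plate_handle (a point): Middle of the handle bar, at x -5, y 0, z +34 mm in the plate's frame (axes as the plate's). The bar runs along the plate's y: 72 mm long, 14 mm thick (along x), 20 mm high (z 24 to 44 mm above the underside). Under it an 18 mm gap to the plate, with a 10 mm round post at y +29 and -29 mm
- hole_left (a point): Centre of one hole (15 mm across) of the plate, at its underside: x +33, y +52, z 0 mm in the plate's frame. Belongs on the peg at peg_left
- hole_right (a point): Centre of the other hole (15 mm across), at the underside: x +33, y -52, z 0 mm in the plate's frame. Belongs on the peg at peg_right
- peg_face: Panel of the fixed grey draining stand, facing the robot, sloping 35 degrees from horizontal, 190 mm wide, reaching 50 mm above and 105 mm below the pegs; a drip trough at its foot. Origin: on its surface midway between the pegs, 95 mm above the worktop; x up the slope, y along the peg line, z square out of it. Pegs along z: 12 mm thick, 24 mm long, last 10 mm tapered to a 5 mm tip
- peg_left (a point): Foot of one peg on the panel's surface, at x 0, y +52, z 0 mm in the panel's frame (axes as peg_face's). The hung plate lies flat on the panel, handle outwards, hole edge up the slope: its axes then match the panel's
- peg_right (a point): Foot of the other peg on the panel's surface, at x 0, y -52, z 0 mm in the panel's frame
- keeper (a joint): Angle of the keeper, a steel arm pivoted on the panel above the pegs, a knob at its end. At 0 it points 60 degrees from the panel's x (up the slope) towards its y; growing values turn it on about the panel's z; at its stop, 2.09 rad, it points straight down the slope over the hung plate. Starts at 0 to 0.45, clear of the plate. Friction of 0.06 N m holds it; its underside passes 5 mm over a flat plate
- keeper_knob (a point): Point on the axis of the keeper's knob, 50 mm above the panel and 34 mm from the pivot. The knob is a round black post 14 mm thick, square to the panel, from 16 to 60 mm above it; it goes round the pivot with the keeper. With the keeper at its stop it stands 2 mm below the peg line, midway between the pegs. The point's z is square to the panel
- keeper_hinge (a point): The keeper's pivot, midway between the pegs, 32 mm up the slope from their line (x +32, y 0 mm in the panel's frame), 13.5 mm above the panel; its axis is the panel's z
- petri_dish: Bystander, to be left alone: glass dish, 58 mm across, 14 mm high; stands near the front edge between the plate and the stand. Origin: centre of its underside, z up
- beaker_50: Bystander, to be left alone: small glass beaker, 47 mm across, 56 mm high; stands between the plate and the stand. Origin: centre of its underside, z up
- flask_d: Bystander, to be left alone: conical glass flask, 78 mm across, 150 mm high; stands left of the stand. Origin: centre of its underside, z up
- wash_bottle: Bystander, to be left alone: milky plastic squeeze bottle with a pointed cap, 73 mm across, 188 mm high; stands behind the stand. Origin: centre of its underside, z up
- beaker: Bystander, to be left alone: large glass beaker, 94 x 100 mm, 113 mm high; stands behind and left of the stand. Origin: centre of its underside, z up

How it is judged (in metres and radians):
On the way:
1. the plate hangs on both pegs, flat on the panel, while the keeper is still open (distance between hole_left and peg_left below 0.005 m and distance between hole_right and peg_right below 0.005 m and value of joint keeper below 1 rad), for 0.2 s.
At the end, for the whole second after the job is handed in: Each hole's centre (at the plate's underside) is within 5 mm of the foot of its peg, so that both pegs are through the plate and it lies flat on the panel; the keeper is turned down across the plate's upper edge to within 10 degrees of its stop (over 1.92 rad); the plate is at rest and released (distance between hole_left and peg_left below 0.005 m and distance between hole_right and peg_right below 0.005 m and value of joint keeper above 1.92 rad and linear speed of drain_plate below 0.01 m/s and angular speed of drain_plate below 0.1 rad/s); the robot touches nothing.
It fails at once if the glass dish is shoved or knocked over (moved by more than 25 mm) (distance of petri_dish from where it was at the start of the episode above 0.025 m).
It fails at once if the small beaker is shoved or knocked over (moved by more than 25 mm) (distance of beaker_50 from where it was at the start of the episode above 0.025 m).
It fails at once if the conical flask is shoved or knocked over (moved by more than 25 mm) (distance of flask_d from where it was at the start of the episode above 0.025 m).
It fails at once if the squeeze bottle is shoved or knocked over (moved by more than 25 mm) (distance of wash_bottle from where it was at the start of the episode above 0.025 m).
It fails at once if the large beaker is shoved or knocked over (moved by more than 25 mm) (distance of beaker from where it was at the start of the episode above 0.025 m).
It also fails if it takes over 53 s, if anything falls off the work surface, if the arm or the gripper's body presses on something with over 40 N, if the wrist force passes 120 N, or if a joint passes its speed limit or range.

## Robot

A 6-joint arm with a two-finger parallel gripper is mounted at the origin on a cart in front of the work surface, level with it; the furniture and walls round the work are solid. World frame = base frame: x ahead of the robot, y to its left, z up, the work surface at z = 0. Lengths are in mm, angles in rad, forces in N, time in s.
With the tool pointing down it reaches from about 350 to 775 mm from the base axis. Payload 7.3 kg.
Tool frame: the origin (TCP) lies at the very end of the fingers, on their centre line; the grasp point (between the pads) lies 19 mm behind it; z points along the fingers, y is the line along which they close (so a half turn about z gives the same grasp; the last joint's range is limited). The gripper opens to 92 mm and grips with 3 to 60 N. Pads are 19 mm wide; open, the fingers measure 130 mm over their backs; the gripper's body (75 mm by 190 mm) begins 47 mm behind the grasp point.
Start: joints at [1.076, 0.342, 1.524, -0, 1.275, -0.146], TCP at [179.416, 493.411, 226.741] pointing down, gripper open.
Joint ranges: [-2.53, 2.53], [-0.77, 2.02], [0.04, 2.7], [-1, 4.14], [0.28, 2.66], [-3.11, 3.11]. Speed limits (rad/s): [2.57, 2.57, 3.14, 3.14, 3.14, 3.14].

## Interface

Orientations are given as [roll, pitch, yaw] about the fixed x, y, z axes, in that order (R = Rz(yaw) Ry(pitch) Rx(roll)).
In Python, from plant import bot gives the robot as it stands.
- The arm moves only by the tool send_rows, never from a script. Its argument "rows" is a list of rows, each an object of numbers: "x", "y", "z": the shift along the tool's x, y, z in units of 0.2 m (1.0 is 0.2 m); "ax", "ay", "az": the turn, a rotation vector about the tool's x, y, z in units of 60 degrees (1.0 is 60 degrees); "jaw": the opening, from -1 (shut) to 1 (fully open), so that 0 is half open. In form: [{"x": .., "y": .., "z": .., "ax": .., "ay": .., "az": .., "jaw": ..}, ...]. A call has exactly 10 rows; each row is the pose to reach, as a shift and turn from the pose commanded when the call began, along the tool's axes at that moment; what a row does not reach only later rows make up. A row lasts 1/8 s, in which the tool goes at most 62.5 mm and 10.7 degrees, less where a joint would pass 70% of its speed; a pose out of reach is approached as far as the arm can. A call with a number of a shift or a turn outside -1 to 1 is refused whole. A call with a gripper value outside its range is refused whole. The fingers move at their own pace and stop on an object; the grip force is fixed at half the most. Time passes only in rows, so rows that repeat a pose let the fingers close, or fill a call up. It gives the time, the measured TCP pose, the force, the opening and the grip force at its end, in the units of the state.
- bot.get_obs(): the state, without advancing time (a new reading comes with each control period).
- bot.capture(name): name is "scene" or "top" or "wrist"; returns (picture, depth): 400x640x3 uint8, red, green, blue; 400x640 float32, mm along the optical axis (not along the pixel's ray), 0 where there is no reading.
- bot.camera_model(name): a dict with "vertical_fov" (degrees; the focal length in pixels is half the picture's height over the tangent of half this angle, whatever the lens; pixels are square), "cx", "cy" (the principal point, pixels), "R" (3x3) and "t" (3): a world point X has camera coordinates R X + t; the wrist camera has in their place "T_tool_cam" (4x4, takes a point from camera to tool coordinates, whose origin is the TCP and whose axes are the flange's). Camera axes: x right, y down, z forward; pixel columns grow to the right and rows downward; lengths in mm; the calibration is good to about 2 mm. A picture is of the moment at which its call begins: read the wrist's pose just before it. camera_model takes no time and is no camera call.
- bot.close_job(): hands the job in; it is judged then, once.
The state is a dict: "time": time; "joint_positions": joint angles; "dq": joint speeds; "tau": joint torques, N m; "tool_pos": TCP position; "tcp_rot": TCP orientation; "contact_force": force on the tool from outside, world axes, zero at the start; "moment": the same for the moment, N m; "grip_width": finger opening in mm; "finger_force": force on a finger pad.
Only numpy, scipy, OpenCV 4.12 (cv2) and the standard library are available. Lean on these libraries where they do the work, as an engineer would, in place of code of your own. Each camera call takes 0.05 s, during which the arm holds its last target. There are 200 camera calls.

## Working session

There is one attempt and no reset: what is moved stays moved. The work goes in short steps, Python scripts to look and compute and a tool call to move; the robot and the scene stay as the last step left them, time stands still between calls to the robot, and variables do not carry over. Pictures are saved under pics/ and viewed, at most 12 in all, crops included, and the job is handed in when it is done.

Besides the shell and the picture viewer there is one more tool, called as name(argument=value, ...), one argument or row to a line, values as JSON. send_rows: Moves the arm, as the interface text tells. Its arguments: {"type":"object","properties":{"rows":{"type":"array","items":{"type":"object","properties":{"x":{"type":"number","minimum":-1,"maximum":1},"y":{"type":"number","minimum":-1,"maximum":1},"z":{"type":"number","minimum":-1,"maximum":1},"ax":{"type":"number","minimum":-1,"maximum":1},"ay":{"type":"number","minimum":-1,"maximum":1},"az":{"type":"number","minimum":-1,"maximum":1},"jaw":{"type":"number"}}}}},"required":["rows"]}

```bash
ls; mkdir -p pics
python3 - <<'E'
from plant import bot
import cv2,numpy as np
for n in("scene","top"):
    p,d=bot.capture(n); cv2.imwrite(f"pics/{n}0.png",p[...,::-1]); np.save(f"pics/{n}0.npy",d)
    print(bot.camera_model(n))
print(bot.camera_model("wrist")); print(bot.get_obs())
E
```

```text
pics
{'vertical_fov': 45.78068520998739, 'cx': 322.5473080212565, 'cy': 196.83904026697311, 'R': array([[-0.58445452, -0.81113045, -0.02191585],
       [-0.35189104,  0.27770481, -0.8938975 ],
       [ 0.73115362, -0.51473044, -0.44773537]]), 't': array([ 479.80913936,  258.14173984, 1027.62527289])}
{'vertical_fov': 51.41127998594172, 'cx': 327.28504666618187, 'cy': 197.49914070986648, 'R': array([[-0.01374124, -0.99985219,  0.01033361],
       [-0.99776036,  0.01303443, -0.06560774],
       [ 0.06546335, -0.01121199, -0.99779198]]), 't': array([ 184.32414419,  557.61699564, 1156.24254867])}
{'vertical_fov': 60.503742529278725, 'cx': 323.1344309288639, 'cy': 201.02251497603538, 'T_tool_cam': array([[-5.30836069e-04, -9.60446640e-01, -2.78463587e-01,
         7.58111793e+01],
       [ 9.99999670e-01, -3.38421123e-04, -7.39057000e-04,
         3.05376719e-01],
       [ 6.15586853e-04, -2.78463888e-01,  9.60446503e-01,
        -1.57890953e+02],
       [ 0.00000000e+00,  0.00000000e+00,  0.00000000e+00,
         1.00000000e+00]])}
{'time': 0.1, 'joint_positions': array([ 1.07594730e+00,  3.42643941e-01,  1.52487393e+00, -1.51237002e-05,
        1.27540185e+00, -1.45988239e-01]), 'dq': array([ 0.00037478, -0.00236084, -0.00315349, -0.00079353,  0.00162604,
       -0.0002181 ]), 'tau': array([ 6.30048999e-04, -4.32005739e+01, -2.44693226e+01,  7.18317926e-02,
        5.26710448e-02, -5.35054198e-05]), 'tool_pos': array([179.27267803, 493.0789534 , 226.13578615]), 'tcp_rot': array([-3.14027759e+00, -1.78740530e-04,  2.79273616e+00]), 'contact_force': array([ 0.05922486, -0.15054292, -0.39155083]), 'moment': array([ 0.01056981, -0.03042558, -0.00811353]), 'finger_force': 0.0, 'grip_width': 91.97740708057937}
```

View pics/scene0.png

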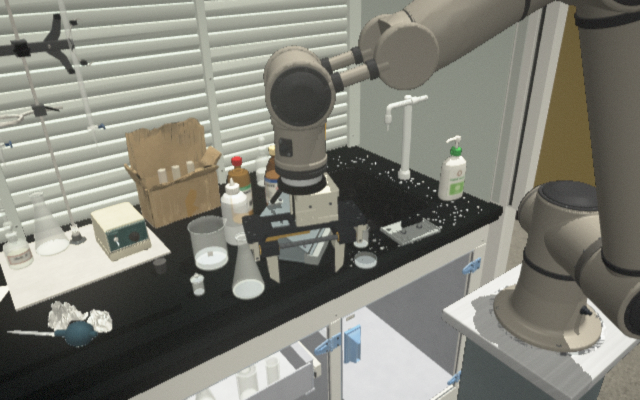

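View pics/top0.png

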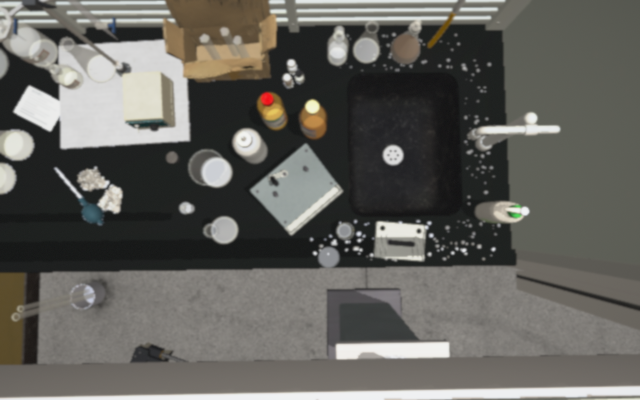

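```bash
cat > h.py <<'E'
import numpy as np,cv2
from scipy.spatial.transform import Rotation as Ro
def K(m): 
    f=200/np.tan(np.radians(m["vertical_fov"])/2); return f,m["cx"],m["cy"]
def rays(m,u,v,z):
    f,cx,cy=K(m); u=np.asarray(u,float);v=np.asarray(v,float)
    return np.stack([(u-cx)/f*z,(v-cy)/f*z,z*np.ones_like(u)],-1)
def world(m,u,v,z): return (rays(m,u,v,z)-m["t"])@m["R"]
def full(m,d): v,u=np.mgrid[:400,:640]; return world(m,u,v,d)
def wristcam(m,o):
    R=Ro.from_euler('xyz',o["tcp_rot"]).as_matrix(); T=np.array(m["T_tool_cam"])
    Rw=R@T[:3,:3]; tw=R@T[:3,3]+o["tool_pos"]
    return {**m,"R":Rw.T,"t":-Rw.T@tw}
def px(m,X):
    f,cx,cy=K(m); c=np.asarray(X)@m["R"].T+m["t"]; return np.stack([f*c[...,0]/c[...,2]+cx,f*c[...,1]/c[...,2]+cy],-1)
E
python3 - <<'E'
from plant import bot
from h import *
m=bot.camera_model("top"); d=np.load("pics/top0.npy"); W=full(m,d)
im=cv2.imread("pics/top0.png")
a=cv2.resize(im[135:275,230:350],None,fx=3.3,fy=3.3,interpolation=2);b=cv2.resize(im[210:272,320:435],None,fx=3.3,fy=3.3,interpolation=2)
o=np.zeros((470,790,3),np.uint8);o[:a.shape[0],:a.shape[1]]=a;o[:b.shape[0],400:400+b.shape[1]]=b;cv2.imwrite("pics/z1.png",o)
# panel plane
P=W[165:222,262:330].reshape(-1,3); 
best=None;rng=np.random.default_rng(0)
for _ in range(500):
    q=P[rng.choice(len(P),3,0)];n=np.cross(q[1]-q[0],q[2]-q[0]);n/=np.linalg.norm(n)+1e-9
    k=abs((P-q[0])@n)<2
    if best is None or k.sum()>best.sum():best=k
Q=P[best];c=Q.mean(0);n=np.linalg.svd(Q-c)[2][2];n*=np.sign(n[2]);print("plane",c,n,best.sum(),np.degrees(np.arccos(n[2])),np.degrees(np.arctan2(n[1],n[0])))
for u,v in [(380,226),(421,228),(420,257),(378,255),(400,243)]: print(u,v,W[v,u])
hz=W[...,2];k=(W[...,0]>430)
print(np.median(hz[100:180,60:150]))
E
```

```text
plane [574.4462539  262.75977831  72.18602883] [-0.44694501 -0.36848864  0.81514187] 1964 35.39860754584372 -140.49575588328213
380 226 [477.62586731  27.93489519   5.86810226]
421 228 [470.34332433 -88.6943549    6.10443803]
420 257 [388.20011754 -84.38846086   2.33134855]
378 255 [396.06902028  35.82718947   9.05484364]
400 243 [430.5287563  -20.64134362  44.83654551]
14.34045301069088
```

View pics/z1.png

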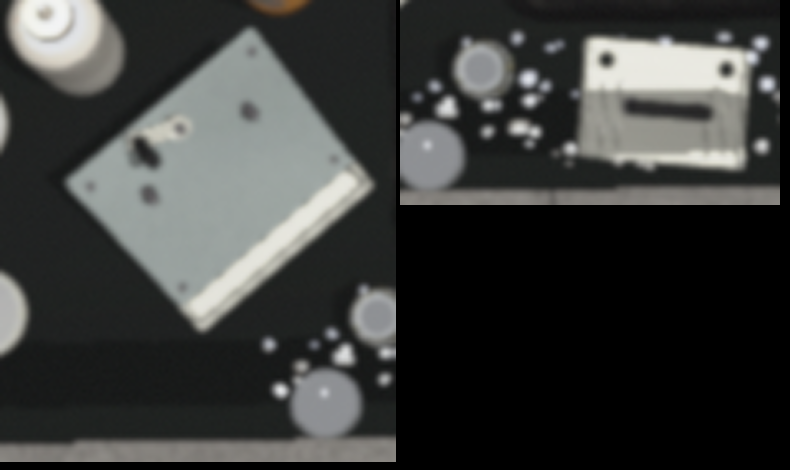

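```bash
cat >> h.py <<'E'
def rot(yaw): return Ro.from_euler('xyz',[np.pi,0,np.radians(yaw)])
def rel(p0,R0,p1,R1):
    """send_rows numbers from pose 0 to pose 1"""
    s=R0.inv().apply(np.subtract(p1,p0))/200; a=np.degrees((R0.inv()*R1).as_rotvec())/60
    print("xyz",s.round(4),"axyz",a.round(4))
E
python3 - <<'E'
from plant import bot
from h import *
o=bot.get_obs();p=o["tool_pos"];R=Ro.from_euler('xyz',o["tcp_rot"])
q=[(np.array([330,310,225]),rot(132)),(np.array([415,130,225]),rot(108)),(np.array([430,-21,140]),rot(86))]
for a in q: rel(p,R,*a); p,R=a
E
```

```text
xyz [-1.0211 -0.6026  0.0063] axyz [-1.300e-03  1.000e-04  4.669e-01]
xyz [-0.9532 -0.2864 -0.    ] axyz [ 0.  -0.   0.4]
xyz [-0.7412 -0.162   0.425 ] axyz [ 0.     -0.      0.3667]
```

send_rows(
  rows=[
    {"x":-0.1,"y":-0.06,"az":0.05},
    {"x":-0.3,"y":-0.18,"az":0.15},
    {"x":-0.5,"y":-0.3,"az":0.25},
    {"x":-0.7,"y":-0.42,"az":0.34},
    {"x":-0.85,"y":-0.52,"az":0.42},
    {"x":-0.95,"y":-0.58,"az":0.46},
    {"x":-1,"y":-0.6,"az":0.467},
    {"x":-1,"y":-0.6,"az":0.467},
    {"x":-1,"y":-0.6,"az":0.467},
    {"x":-1,"y":-0.6,"az":0.467},
  ],
)

```text
schema error: expected keys x, y, z, ax, ay, az, jaw
```

send_rows(
  rows=[
    {"x":-0.1,"y":-0.03,"az":0.04},
    {"x":-0.3,"y":-0.09,"az":0.12},
    {"x":-0.5,"y":-0.15,"az":0.2},
    {"x":-0.7,"y":-0.21,"az":0.28},
    {"x":-0.85,"y":-0.25,"az":0.34},
    {"x":-0.93,"y":-0.28,"az":0.38},
    {"x":-0.95,"y":-0.286,"az":0.4},
    {"x":-0.95,"y":-0.286,"az":0.4},
    {"x":-0.95,"y":-0.286,"az":0.4},
    {"x":-0.95,"y":-0.286,"az":0.4},
  ],
)

```text
schema error: expected keys x, y, z, ax, ay, az, jaw
```

send_rows(
  rows=[
    {"x":-0.1,"y":-0.02,"z":0.05,"az":0.05},
    {"x":-0.25,"y":-0.05,"z":0.13,"az":0.13},
    {"x":-0.4,"y":-0.09,"z":0.22,"az":0.2},
    {"x":-0.55,"y":-0.12,"z":0.31,"az":0.28},
    {"x":-0.67,"y":-0.15,"z":0.38,"az":0.34},
    {"x":-0.73,"y":-0.16,"z":0.42,"az":0.367},
    {"x":-0.74,"y":-0.162,"z":0.425,"az":0.367},
    {"x":-0.74,"y":-0.162,"z":0.425,"az":0.367},
    {"x":-0.74,"y":-0.162,"z":0.425,"az":0.367},
    {"x":-0.74,"y":-0.162,"z":0.425,"az":0.367},
  ],
)

```text
schema error: expected keys x, y, z, ax, ay, az, jaw
```

Run:
```python
from plant import bot
from h import *
o=bot.get_obs();print(o["time"],o["tool_pos"],o["tcp_rot"],o["joint_positions"])
m=wristcam(bot.camera_model("wrist"),o)
p,d=bot.capture("wrist");cv2.imwrite("pics/w1.png",p[...,::-1]);np.save("pics/w1.npy",d)
W=full(m,d)
print(px(m,np.array([[430,-21,44],[470,30,6]])))
k=(W[...,2]>36)&(W[...,2]<50)&(abs(W[...,0]-430)<40)&(abs(W[...,1]+21)<60);P=W[k]
(c,s,a)=cv2.minAreaRect(P[:,:2].astype(np.float32));print("bar",c,s,a,P[:,2].mean(),k.sum())
k=(W[...,2]>3)&(W[...,2]<14)&(abs(W[...,0]-430)<75)&(abs(W[...,1]+21)<95)
n,l,st,ce=cv2.connectedComponentsWithStats(k.astype(np.uint8));i=1+st[1:,4].argmax();P=W[l==i]
print("plate",cv2.minAreaRect(P[:,:2].astype(np.float32)),np.percentile(P[:,2],[5,50,95]))
```

```text
0.1 [179.27267803 493.0789534  226.13578615] [-3.14027759e+00 -1.78740530e-04  2.79273616e+00] [ 1.07594730e+00  3.42643941e-01  1.52487393e+00 -1.51237002e-05
  1.27540185e+00 -1.45988239e-01]
[[ 29.07250813 477.48612003]
 [ 95.41373388 460.46705442]]
bar (0.0, 0.0) (0.0, 0.0) 0.0 nan 0<stdin>:9: RuntimeWarning: Mean of empty slice.
  ret = ret.dtype.type(ret / rcount)
Traceback (most recent call last):
ValueError: attempt to get argmax of an empty sequence
```

View pics/w1.png

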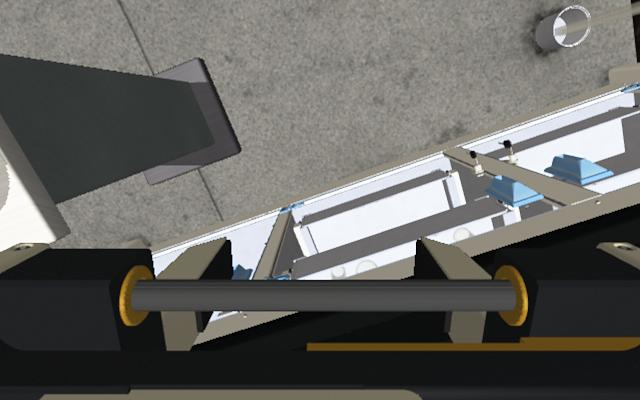

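send_rows(
  rows=[
    {"x":-0.1,"y":-0.06,"z":0,"ax":0,"ay":0,"az":0.05,"jaw":1},
    {"x":-0.3,"y":-0.18,"z":0,"ax":0,"ay":0,"az":0.15,"jaw":1},
    {"x":-0.5,"y":-0.3,"z":0,"ax":0,"ay":0,"az":0.25,"jaw":1},
    {"x":-0.7,"y":-0.42,"z":0,"ax":0,"ay":0,"az":0.34,"jaw":1},
    {"x":-0.85,"y":-0.52,"z":0,"ax":0,"ay":0,"az":0.42,"jaw":1},
    {"x":-0.95,"y":-0.58,"z":0,"ax":0,"ay":0,"az":0.46,"jaw":1},
    {"x":-1,"y":-0.6,"z":0,"ax":0,"ay":0,"az":0.467,"jaw":1},
    {"x":-1,"y":-0.6,"z":0,"ax":0,"ay":0,"az":0.467,"jaw":1},
    {"x":-1,"y":-0.6,"z":0,"ax":0,"ay":0,"az":0.467,"jaw":1},
    {"x":-1,"y":-0.6,"z":0,"ax":0,"ay":0,"az":0.467,"jaw":1},
  ],
)

```text
time: 1.4
tool_pos: [325.8, 312.9, 226.6]
tcp_rot: [-3.141, -0.0, 2.305]
contact_force: [0.0, -0.1, 0.3]
grip_width: 91.7
finger_force: 0.0
```

send_rows(
  rows=[
    {"x":-0.1,"y":-0.03,"z":0,"ax":0,"ay":0,"az":0.04,"jaw":1},
    {"x":-0.3,"y":-0.09,"z":0,"ax":0,"ay":0,"az":0.12,"jaw":1},
    {"x":-0.5,"y":-0.15,"z":0,"ax":0,"ay":0,"az":0.2,"jaw":1},
    {"x":-0.7,"y":-0.21,"z":0,"ax":0,"ay":0,"az":0.28,"jaw":1},
    {"x":-0.85,"y":-0.25,"z":0,"ax":0,"ay":0,"az":0.34,"jaw":1},
    {"x":-0.93,"y":-0.28,"z":0,"ax":0,"ay":0,"az":0.38,"jaw":1},
    {"x":-0.95,"y":-0.286,"z":0,"ax":0,"ay":0,"az":0.4,"jaw":1},
    {"x":-0.95,"y":-0.286,"z":0,"ax":0,"ay":0,"az":0.4,"jaw":1},
    {"x":-0.95,"y":-0.286,"z":0,"ax":0,"ay":0,"az":0.4,"jaw":1},
    {"x":-0.95,"y":-0.286,"z":0,"ax":0,"ay":0,"az":0.4,"jaw":1},
  ],
)

```text
time: 2.65
tool_pos: [410.7, 133.4, 226.8]
tcp_rot: [3.141, -0.0, 1.886]
contact_force: [0.4, 0.4, 0.6]
grip_width: 92.0
finger_force: 0.0
```

send_rows(
  rows=[
    {"x":-0.1,"y":-0.02,"z":0.05,"ax":0,"ay":0,"az":0.05,"jaw":1},
    {"x":-0.25,"y":-0.05,"z":0.13,"ax":0,"ay":0,"az":0.13,"jaw":1},
    {"x":-0.4,"y":-0.09,"z":0.22,"ax":0,"ay":0,"az":0.2,"jaw":1},
    {"x":-0.55,"y":-0.12,"z":0.31,"ax":0,"ay":0,"az":0.28,"jaw":1},
    {"x":-0.67,"y":-0.15,"z":0.38,"ax":0,"ay":0,"az":0.34,"jaw":1},
    {"x":-0.73,"y":-0.16,"z":0.42,"ax":0,"ay":0,"az":0.367,"jaw":1},
    {"x":-0.74,"y":-0.162,"z":0.425,"ax":0,"ay":0,"az":0.367,"jaw":1},
    {"x":-0.74,"y":-0.162,"z":0.425,"ax":0,"ay":0,"az":0.367,"jaw":1},
    {"x":-0.74,"y":-0.162,"z":0.425,"ax":0,"ay":0,"az":0.367,"jaw":1},
    {"x":-0.74,"y":-0.162,"z":0.425,"ax":0,"ay":0,"az":0.367,"jaw":1},
  ],
)

```text
time: 3.9
tool_pos: [426.0, -17.5, 142.0]
tcp_rot: [3.141, -0.0, 1.502]
contact_force: [-0.6, -1.1, 0.4]
grip_width: 91.7
finger_force: 0.0
```

```bash
cat > meas.py <<'E'
from plant import bot
from h import *
o=bot.get_obs();print(o["time"],o["tool_pos"],o["tcp_rot"],o["joint_positions"])
m=wristcam(bot.camera_model("wrist"),o)
p,d=bot.capture("wrist");cv2.imwrite("pics/w1.png",p[...,::-1]);np.save("pics/w1.npy",d)
W=full(m,d)
print(px(m,np.array([[430,-21,44],[470,30,6]])))
k=(W[...,2]>36)&(W[...,2]<50)&(abs(W[...,0]-430)<40)&(abs(W[...,1]+21)<60);P=W[k]
(c,s,a)=cv2.minAreaRect(P[:,:2].astype(np.float32));print("bar",c,s,a,P[:,2].mean(),k.sum())
k=(W[...,2]>3)&(W[...,2]<14)&(abs(W[...,0]-430)<75)&(abs(W[...,1]+21)<95)
n,l,st,ce=cv2.connectedComponentsWithStats(k.astype(np.uint8));i=1+st[1:,4].argmax();P=W[l==i]
print("plate",cv2.minAreaRect(P[:,:2].astype(np.float32)),np.percentile(P[:,2],[5,50,95]))
E
python3 meas.py
```

```text
3.9 [426.0002457  -17.48981648 142.03009519] [ 3.14092208e+00 -1.69147007e-05  1.50170536e+00] [-2.21287365e-01  2.62345167e-01  1.90480826e+00  1.43146709e-04
  9.73778969e-01 -1.52276825e-01]
[[329.32562623 206.53225208]
 [371.88548255 132.48095365]]
bar (429.1383056640625, -25.06521987915039) (70.2291488647461, 14.010208129882812) 84.54844665527344 43.30298036792507 1500
plate ((432.0830383300781, -29.396499633789062), (146.11021423339844, 103.81732940673828), 84.54814910888672) [ 4.97351996  6.24039635 10.29890151]
```

View pics/w1.png

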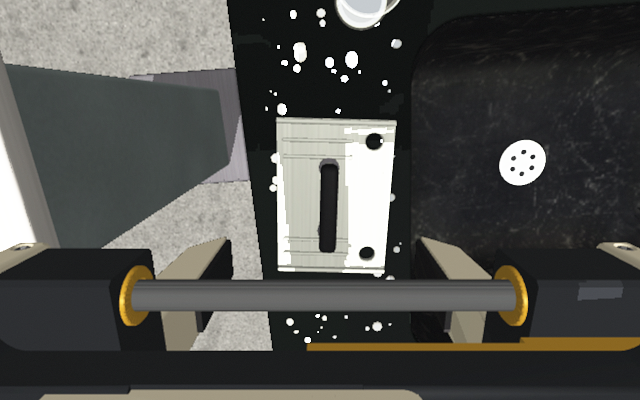

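Run:
```python
from plant import bot
from h import *
o=bot.get_obs();m=wristcam(bot.camera_model("wrist"),o);f,cx,cy=K(m)
im=cv2.imread("pics/w1.png",0)
H=[]
for u,v in((374,141),(367,253)):
    s=im[v-13:v+14,u-13:u+14];k=(s<90).astype(np.uint8);n,l,st,ce=cv2.connectedComponentsWithStats(k);i=l[13,13];print(st[i],i)
    c=ce[i]+[u-13,v-13]
    r=rays(m,c[0],c[1],1.)@m["R"];C=-m["t"]@m["R"];H.append(C+r*(6-C[2])/r[2])   # rim at top face z=6
H=np.array(H);print(H,np.linalg.norm(H[0]-H[1]));mid=H.mean(0);dy=(H[0]-H[1])/np.linalg.norm(H[0]-H[1]);
yaw=np.degrees(np.arctan2(-dy[0],dy[1]));X=np.array([dy[1],-dy[0],0]);h=mid-38*X;print(yaw,h)
p=o["tool_pos"];R=Ro.from_euler('xyz',o["tcp_rot"])
y=-5.4;h=np.array([h[0],h[1],16.])
rel(p,R,h,rot(90+y))
```

```text
[  5   5  16  17 207] 1
[  5   7  15  12 144] 1
[[470.965579    22.71606117   6.        ]
 [461.41017959 -80.04395725   6.        ]] 103.20332864655634
-5.312515795168598 [428.35110842 -25.1456005    6.        ]
xyz [-0.037   0.0141  0.6299] axyz [ 0.0005 -0.0001  0.0237]
```

send_rows(
  rows=[
    {"x":-0.037,"y":0.014,"z":0.1,"ax":0,"ay":0,"az":0.024,"jaw":0.4},
    {"x":-0.037,"y":0.014,"z":0.25,"ax":0,"ay":0,"az":0.024,"jaw":0.1},
    {"x":-0.037,"y":0.014,"z":0.4,"ax":0,"ay":0,"az":0.024,"jaw":0},
    {"x":-0.037,"y":0.014,"z":0.52,"ax":0,"ay":0,"az":0.024,"jaw":0},
    {"x":-0.037,"y":0.014,"z":0.59,"ax":0,"ay":0,"az":0.024,"jaw":0},
    {"x":-0.037,"y":0.014,"z":0.62,"ax":0,"ay":0,"az":0.024,"jaw":0},
    {"x":-0.037,"y":0.014,"z":0.63,"ax":0,"ay":0,"az":0.024,"jaw":0},
    {"x":-0.037,"y":0.014,"z":0.63,"ax":0,"ay":0,"az":0.024,"jaw":0},
    {"x":-0.037,"y":0.014,"z":0.63,"ax":0,"ay":0,"az":0.024,"jaw":-0.5},
    {"x":-0.037,"y":0.014,"z":0.63,"ax":0,"ay":0,"az":0.024,"jaw":-1},
  ],
)

```text
time: 5.2
tool_pos: [428.4, -25.6, 16.0]
tcp_rot: [3.141, 0.0, 1.475]
contact_force: [-0.9, 0.7, 0.7]
grip_width: 30.7
finger_force: 0.0
```

send_rows(
  rows=[
    {"x":0,"y":0,"z":0,"ax":0,"ay":0,"az":0,"jaw":-1},
    {"x":0,"y":0,"z":0,"ax":0,"ay":0,"az":0,"jaw":-1},
    {"x":0,"y":0,"z":0,"ax":0,"ay":0,"az":0,"jaw":-1},
    {"x":0,"y":0,"z":0,"ax":0,"ay":0,"az":0,"jaw":-1},
    {"x":0,"y":0,"z":-0.05,"ax":0,"ay":0,"az":0,"jaw":-1},
    {"x":0,"y":0,"z":-0.2,"ax":0,"ay":0,"az":0,"jaw":-1},
    {"x":0,"y":0,"z":-0.4,"ax":0,"ay":0,"az":0,"jaw":-1},
    {"x":0,"y":0,"z":-0.6,"ax":0,"ay":0,"az":0,"jaw":-1},
    {"x":0,"y":0,"z":-0.8,"ax":0,"ay":0,"az":0,"jaw":-1},
    {"x":0,"y":0,"z":-0.9,"ax":0,"ay":0,"az":0,"jaw":-1},
  ],
)

```text
time: 6.45
tool_pos: [428.1, -25.5, 198.0]
tcp_rot: [3.139, 0.0, 1.475]
contact_force: [0.5, 0.3, -3.4]
grip_width: 13.7
finger_force: 30.0
```

Run:
```python
from plant import bot
from h import *
m=bot.camera_model("top");C=-m["t"]@m["R"]
def hit(u,v,c,n):
    r=rays(m,u,v,1.)@m["R"];return C+r*((c-C)@n)/(r@n)
c=np.array([574.4,262.8,72.2]);az=np.radians(39.5);s,co=np.sin(np.radians(35)),np.cos(np.radians(35))
X=np.array([co*np.cos(az),co*np.sin(az),s]);Z=np.array([-s*np.cos(az),-s*np.sin(az),co]);Y=np.cross(Z,X)
for name,uv in dict(pl=(274.8,194.1),pr=(305.2,168.3),piv=(284.8,173.5)).items():
    h={"pl":12,"pr":12,"piv":16}[name];print(name,hit(*uv,c+h*Z,Z)-h*Z)
z=np.array([0,0,1.])
for uv in((320*0+320+206/3.3,210+60/3.3),(320+327/3.3,210+69/3.3)): print("hole",hit(*uv,np.array([0,0,6.]),z))
print(X,Y,Z)
```

```text
pl [570.29089838 319.13926813  95.07262765]
pr [637.08800151 239.07857005  95.50495015]
piv [623.35390792 292.31545398 111.79545928]
hole [471.34590471  21.19040351   6.        ]
hole [462.16935242 -83.04197505   6.        ]
[0.63207785 0.52104477 0.57357644] [-0.63607822  0.77162458  0.        ] [-0.44258568 -0.36483948  0.81915204]
```

Run:
```python
from plant import bot
from h import *
o=bot.get_obs();p=o["tool_pos"];R=Ro.from_euler('xyz',o["tcp_rot"]);print(p)
rel(p,R,(524.5,213.3,200),rot(39.7))
```

```text
[428.13739504 -25.51635271 197.97283194]
xyz [ 1.2345  0.366  -0.0096] axyz [ 2.000e-03 -6.000e-04  7.473e-01]
```

send_rows(
  rows=[
    {"x":0.06,"y":0.02,"z":-0.03,"ax":0,"ay":0,"az":0.05,"jaw":-1},
    {"x":0.18,"y":0.06,"z":-0.06,"ax":0,"ay":0,"az":0.14,"jaw":-1},
    {"x":0.32,"y":0.1,"z":-0.1,"ax":0,"ay":0,"az":0.24,"jaw":-1},
    {"x":0.46,"y":0.14,"z":-0.1,"ax":0,"ay":0,"az":0.34,"jaw":-1},
    {"x":0.6,"y":0.18,"z":-0.1,"ax":0,"ay":0,"az":0.44,"jaw":-1},
    {"x":0.74,"y":0.22,"z":-0.1,"ax":0,"ay":0,"az":0.54,"jaw":-1},
    {"x":0.86,"y":0.26,"z":-0.1,"ax":0,"ay":0,"az":0.64,"jaw":-1},
    {"x":0.95,"y":0.29,"z":-0.1,"ax":0,"ay":0,"az":0.71,"jaw":-1},
    {"x":1,"y":0.3,"z":-0.1,"ax":0,"ay":0,"az":0.747,"jaw":-1},
    {"x":1,"y":0.3,"z":-0.1,"ax":0,"ay":0,"az":0.747,"jaw":-1},
  ],
)

```text
time: 7.7
tool_pos: [506.2, 168.2, 215.4]
tcp_rot: [-3.141, 0.001, 0.695]
contact_force: [0.1, 0.1, -3.8]
grip_width: 13.8
finger_force: 30.0
```

Run:
```python
from plant import bot
from h import *
o=bot.get_obs();p=o["tool_pos"];R=Ro.from_euler('xyz',o["tcp_rot"]);print(p,o["joint_positions"])
rel(p,R,(524.5,213.3,200),rot(39.7))
```

```text
[506.21094386 168.2401108  215.43326448] [1.77103989e-01 3.67588246e-01 1.51806954e+00 8.08362311e-05
 1.25755696e+00 1.05317269e+00]
xyz [ 0.2146 -0.1145  0.077 ] axyz [-0.0008  0.0013  0.0017]
```

send_rows(
  rows=[
    {"x":0.04,"y":-0.02,"z":0.02,"ax":0,"ay":0,"az":0,"jaw":-1},
    {"x":0.1,"y":-0.05,"z":0.04,"ax":0,"ay":0,"az":0,"jaw":-1},
    {"x":0.16,"y":-0.08,"z":0.06,"ax":0,"ay":0,"az":0,"jaw":-1},
    {"x":0.2,"y":-0.11,"z":0.07,"ax":0,"ay":0,"az":0,"jaw":-1},
    {"x":0.215,"y":-0.114,"z":0.077,"ax":0,"ay":0,"az":0,"jaw":-1},
    {"x":0.215,"y":-0.114,"z":0.077,"ax":0,"ay":0,"az":0,"jaw":-1},
    {"x":0.215,"y":-0.114,"z":0.077,"ax":0,"ay":0,"az":0,"jaw":-1},
    {"x":0.215,"y":-0.114,"z":0.077,"ax":0,"ay":0,"az":0,"jaw":-1},
    {"x":0.215,"y":-0.114,"z":0.077,"ax":0,"ay":0,"az":0,"jaw":-1},
    {"x":0.215,"y":-0.114,"z":0.077,"ax":0,"ay":0,"az":0,"jaw":-1},
  ],
)

```text
time: 8.95
tool_pos: [525.5, 212.7, 200.4]
tcp_rot: [3.142, -0.0, 0.693]
contact_force: [-0.1, -0.9, -3.2]
grip_width: 13.4
finger_force: 30.0
```

Run:
```python
from plant import bot
from h import *
o=bot.get_obs();print(o["tool_pos"],o["tcp_rot"])
m=wristcam(bot.camera_model("wrist"),o)
p,d=bot.capture("wrist");cv2.imwrite("pics/w2.png",p[...,::-1]);np.save("pics/w2.npy",d)
import pickle;pickle.dump(m,open("w2.pkl","wb"))
c=np.array([603.7,279.1,95.3]);Y=np.array([-.639,.769,0]);Z=np.array([-.441,-.366,.819])
print(px(m,np.array([c+52*Y,c-52*Y,c+52*Y+24*Z,c-52*Y+24*Z])))
```

```text
[525.45933122 212.74081865 200.40995548] [ 3.14155652e+00 -2.03147226e-04  6.92983600e-01]
[[249.73623943  61.33687148]
 [395.31288172  61.22095997]
 [244.96513149  80.02627636]
 [400.08671917  79.89462794]]
```

View pics/w2.png

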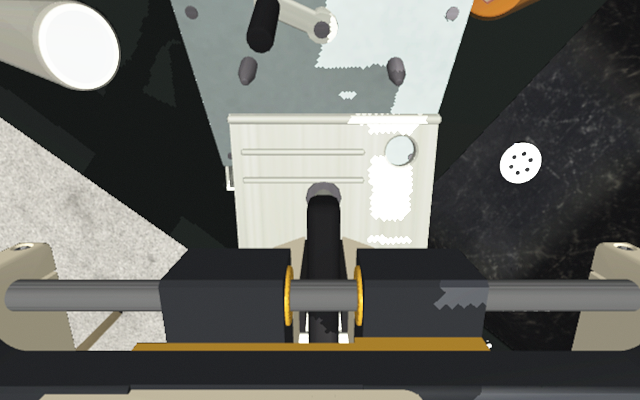

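Run:
```python
from h import *
import pickle
m=pickle.load(open("w2.pkl","rb"));im=cv2.imread("pics/w2.png",0);d=np.load("pics/w2.npy");W=full(m,d)
from plant import bot
o=bot.get_obs();R=Ro.from_euler('xyz',o["tcp_rot"])
# hole in hand
print("hole pred",px(m,R.apply([[52.4,38,10],[70,50,10-5]])+o["tool_pos"]))
s=im[135:167,383:417];cv2.imwrite("pics/h.png",s)
c=cv2.HoughCircles(cv2.resize(s,None,fx=4,fy=4,interpolation=2),3,1,50,param1=100,param2=15,minRadius=45,maxRadius=75);print("hough",None if c is None else c[0,:2]/4+[383,135,0])
# pegs
for u,v in((248,70),(396,70)):
    s=im[v-22:v+23,u-22:u+23];b=np.median(s);k=(s<b-40).astype(np.uint8);n,l,st,ce=cv2.connectedComponentsWithStats(k);i=l[22,22];yy,xx=np.where(l==i)
    print("peg",b,st[i][:2]+[u-22,v-22],st[i][2:],ce[i]+[u-22,v-22])
# plane
P=W[10:105,195:440].reshape(-1,3);P=P[(P[:,2]>30)&(P[:,2]<140)];rng=np.random.default_rng(0);best=np.zeros(len(P))
for _ in range(500):
    q=P[rng.choice(len(P),3,0)];n=np.cross(q[1]-q[0],q[2]-q[0]);n/=np.linalg.norm(n)+1e-9
    k=abs((P-q[0])@n)<1.5
    if k.sum()>best.sum():best=k
Q=P[best>0];c=Q.mean(0);n=np.linalg.svd(Q-c,full_matrices=False)[2][2];n*=np.sign(n[2]);print(c,n,np.degrees(np.arccos(n[2])),np.degrees(np.arctan2(-n[1],-n[0])),best.sum())
C=-m["t"]@m["R"]
for h in(0,12):
  for uv in((247.5,70.5),(396.5,70.5)):
    r=rays(m,*uv,1.)@m["R"];a=c+h*n;print(h,C+r*((a-C)@n)/(r@n)-h*n)
# plate-in-hand face in tool frame
P=R.inv().apply((W[130:235,245:425]-o["tool_pos"]).reshape(-1,3));k=abs(P[:,2]-10)<5;A=np.c_[P[k][:,:2],np.ones(k.sum())];print("plate plane",np.linalg.lstsq(A,P[k][:,2],rcond=None)[0],k.sum())
```

```text
hole pred [[402.48769979 149.30206285]
 [433.41084729 112.38778153]]
hough [[399.375 149.375  14.25 ]]
peg 145.0 [238  57] [ 20  28 350] [247.90857143  69.81142857]
peg 227.0 [374  57] [ 32  36 919] [388.91947769  75.87486398]
[602.35054088 279.96195816  95.92688582] [-0.44282776 -0.36448576  0.81917868] 34.99733945214124 39.457350843420095 19220
0 [564.26667421 317.38620342  91.99124988]
0 [633.50407083 233.89580005  92.27101601]
12 [570.514235   318.83539785  96.01333222]
12 [636.1504171  239.68754443  96.27854699]
plate plane [-4.88226405e-03  4.75558475e-03  9.78953023e+00] 16858
```

```bash
cat >> h.py <<'E'
def panel(az=39.6,t=35.):
    a,t=np.radians(az),np.radians(t);X=np.array([np.cos(t)*np.cos(a),np.cos(t)*np.sin(a),np.sin(t)]);Y=np.array([-np.sin(a),np.cos(a),0]);return X,Y,np.cross(X,Y)
O=np.array([603.5,279.2,95.5]);X,Y,Z=panel()
def PP(x,y,z): return O+x*X+y*Y+z*Z
RT=Ro.from_matrix(np.c_[Y,X,-Z])
def inP(p): return np.array([(p-O)@X,(p-O)@Y,(p-O)@Z])
E
python3 - <<'E'
from plant import bot
from h import *
from scipy.spatial.transform import Slerp
o=bot.get_obs();p=o["tool_pos"];R=Ro.from_euler('xyz',o["tcp_rot"])
T=PP(-38,-.4,16+75);print(T)
S=Slerp([0,1],Ro.concatenate([R,RT]));Rm=S(.5);pm=(p+T)/2+[0,0,10]
rel(p,R,pm,Rm);rel(pm,Rm,T,RT)
E
```

```text
[539.55331484 225.77956684 148.24693145]
xyz [ 0.0479 -0.0025  0.0804] axyz [-0.2285  0.2281 -0.7236]
xyz [ 0.0125 -0.0246  0.1846] axyz [-0.2285  0.2281 -0.7236]
```

send_rows(
  rows=[
    {"x":0,"y":0,"z":0,"ax":-0.03,"ay":0.03,"az":-0.09,"jaw":-1},
    {"x":0.01,"y":0,"z":0.01,"ax":-0.075,"ay":0.075,"az":-0.24,"jaw":-1},
    {"x":0.02,"y":0,"z":0.03,"ax":-0.12,"ay":0.12,"az":-0.39,"jaw":-1},
    {"x":0.03,"y":0,"z":0.05,"ax":-0.17,"ay":0.17,"az":-0.54,"jaw":-1},
    {"x":0.04,"y":0,"z":0.07,"ax":-0.21,"ay":0.21,"az":-0.67,"jaw":-1},
    {"x":0.048,"y":0,"z":0.08,"ax":-0.2285,"ay":0.228,"az":-0.7236,"jaw":-1},
    {"x":0.048,"y":0,"z":0.08,"ax":-0.2285,"ay":0.228,"az":-0.7236,"jaw":-1},
    {"x":0.048,"y":0,"z":0.08,"ax":-0.2285,"ay":0.228,"az":-0.7236,"jaw":-1},
    {"x":0.048,"y":0,"z":0.08,"ax":-0.2285,"ay":0.228,"az":-0.7236,"jaw":-1},
    {"x":0.048,"y":0,"z":0.08,"ax":-0.2285,"ay":0.228,"az":-0.7236,"jaw":-1},
  ],
)

```text
time: 10.25
tool_pos: [532.9, 219.1, 184.4]
tcp_rot: [2.836, -0.127, 1.477]
contact_force: [0.1, -0.2, -3.9]
grip_width: 13.2
finger_force: 30.0
```

send_rows(
  rows=[
    {"x":0,"y":0,"z":0,"ax":-0.03,"ay":0.03,"az":-0.09,"jaw":-1},
    {"x":0,"y":0,"z":0,"ax":-0.075,"ay":0.075,"az":-0.24,"jaw":-1},
    {"x":0,"y":0,"z":0.01,"ax":-0.12,"ay":0.12,"az":-0.39,"jaw":-1},
    {"x":0,"y":-0.01,"z":0.04,"ax":-0.17,"ay":0.17,"az":-0.54,"jaw":-1},
    {"x":0.01,"y":-0.02,"z":0.08,"ax":-0.21,"ay":0.21,"az":-0.67,"jaw":-1},
    {"x":0.0125,"y":-0.025,"z":0.13,"ax":-0.2285,"ay":0.228,"az":-0.7236,"jaw":-1},
    {"x":0.0125,"y":-0.025,"z":0.17,"ax":-0.2285,"ay":0.228,"az":-0.7236,"jaw":-1},
    {"x":0.0125,"y":-0.025,"z":0.185,"ax":-0.2285,"ay":0.228,"az":-0.7236,"jaw":-1},
    {"x":0.0125,"y":-0.025,"z":0.185,"ax":-0.2285,"ay":0.228,"az":-0.7236,"jaw":-1},
    {"x":0.0125,"y":-0.025,"z":0.185,"ax":-0.2285,"ay":0.228,"az":-0.7236,"jaw":-1},
  ],
)

```text
time: 11.5
tool_pos: [540.1, 225.8, 148.8]
tcp_rot: [2.53, 0.0, 2.262]
contact_force: [0.3, 0.4, -2.6]
grip_width: 13.7
finger_force: 30.0
```

Run:
```python
from plant import bot
from h import *
o=bot.get_obs();p=o["tool_pos"];R=Ro.from_euler('xyz',o["tcp_rot"]);print(inP(p),o["joint_positions"])
rel(p,R,PP(-38,-.4,16+33),RT)
```

```text
[-37.38725309  -0.72740006  91.21996646] [ 0.08202882  0.3249163   1.99823382  0.87122333  0.44316781 -1.34003744]
xyz [ 0.0017 -0.0031  0.2111] axyz [0.0004 0.0003 0.0002]
```

send_rows(
  rows=[
    {"x":0.001,"y":-0.003,"z":0.03,"ax":0,"ay":0,"az":0,"jaw":-1},
    {"x":0.001,"y":-0.003,"z":0.08,"ax":0,"ay":0,"az":0,"jaw":-1},
    {"x":0.001,"y":-0.003,"z":0.13,"ax":0,"ay":0,"az":0,"jaw":-1},
    {"x":0.001,"y":-0.003,"z":0.17,"ax":0,"ay":0,"az":0,"jaw":-1},
    {"x":0.0017,"y":-0.003,"z":0.2,"ax":0,"ay":0,"az":0,"jaw":-1},
    {"x":0.0017,"y":-0.003,"z":0.21,"ax":0,"ay":0,"az":0,"jaw":-1},
    {"x":0.0017,"y":-0.003,"z":0.21,"ax":0,"ay":0,"az":0,"jaw":-1},
    {"x":0.0017,"y":-0.003,"z":0.21,"ax":0,"ay":0,"az":0,"jaw":-1},
    {"x":0.0017,"y":-0.003,"z":0.21,"ax":0,"ay":0,"az":0,"jaw":-1},
    {"x":0.0017,"y":-0.003,"z":0.21,"ax":0,"ay":0,"az":0,"jaw":-1},
  ],
)

```text
time: 12.75
tool_pos: [557.8, 240.8, 113.6]
tcp_rot: [2.531, 0.0, 2.262]
contact_force: [-0.4, -0.0, -3.5]
grip_width: 13.7
finger_force: 30.0
```

Run:
```python
from plant import bot
from h import *
o=bot.get_obs();p=o["tool_pos"];print(inP(p),o["contact_force"])
m=wristcam(bot.camera_model("wrist"),o);im,d=bot.capture("wrist");R=Ro.from_euler('xyz',o["tcp_rot"])
print("hole",px(m,R.apply([[52.4,38,10],[52.4,38,16]])+p),"tip",px(m,np.array([PP(0,52,24),PP(0,52,14)])))
im=im[...,::-1];cv2.imwrite("pics/w3f.png",im);np.save("pics/w3.npy",d)
z=cv2.resize(im[100:200,340:460],None,fx=5,fy=5,interpolation=2);cv2.imwrite("pics/w3.png",z)
s=bot.capture("scene")[0][...,::-1];cv2.imwrite("pics/s3.png",s)
```

```text
[-38.52804317  -0.47863568  49.05503162] [-0.36773697 -0.00875309 -3.54985083]
hole [[401.20722348 151.3593623 ]
 [398.61685968 149.70529092]] tip [[396.03131456 147.26060298]
 [392.38379397 144.96849789]]
```

View pics/w3.png

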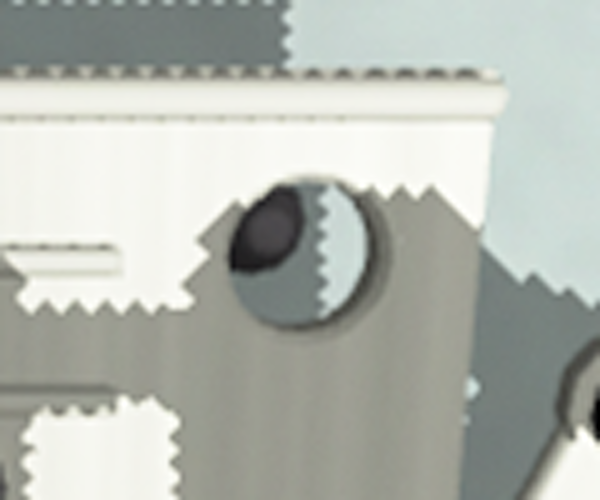

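send_rows(
  rows=[
    {"x":0.003,"y":-0.003,"z":0.02,"ax":0,"ay":0,"az":0,"jaw":-1},
    {"x":0.003,"y":-0.003,"z":0.04,"ax":0,"ay":0,"az":0,"jaw":-1},
    {"x":0.003,"y":-0.003,"z":0.06,"ax":0,"ay":0,"az":0,"jaw":-1},
    {"x":0.003,"y":-0.003,"z":0.08,"ax":0,"ay":0,"az":0,"jaw":-1},
    {"x":0.003,"y":-0.003,"z":0.09,"ax":0,"ay":0,"az":0,"jaw":-1},
    {"x":0.003,"y":-0.003,"z":0.1,"ax":0,"ay":0,"az":0,"jaw":-1},
    {"x":0.003,"y":-0.003,"z":0.11,"ax":0,"ay":0,"az":0,"jaw":-1},
    {"x":0.003,"y":-0.003,"z":0.11,"ax":0,"ay":0,"az":0,"jaw":-1},
    {"x":0.003,"y":-0.003,"z":0.11,"ax":0,"ay":0,"az":0,"jaw":-1},
    {"x":0.003,"y":-0.003,"z":0.11,"ax":0,"ay":0,"az":0,"jaw":-1},
  ],
)

```text
time: 14.1
tool_pos: [566.7, 249.0, 95.1]
tcp_rot: [2.531, 0.0, 2.262]
contact_force: [0.4, -0.1, -2.8]
grip_width: 14.3
finger_force: 30.0
```

Run:
```python
from plant import bot
from h import *
o=bot.get_obs();p=o["tool_pos"];print(inP(p),o["contact_force"],o["moment"])
```

```text
[-39.18943825   0.14070695  26.98949947] [ 0.41061458 -0.1294197  -2.79340413] [-0.59033978  0.57951497  0.01143747]
```

send_rows(
  rows=[
    {"x":0,"y":0,"z":0.01,"ax":0,"ay":0,"az":0,"jaw":-1},
    {"x":0,"y":0,"z":0.02,"ax":0,"ay":0,"az":0,"jaw":-1},
    {"x":0,"y":0,"z":0.03,"ax":0,"ay":0,"az":0,"jaw":-1},
    {"x":0,"y":0,"z":0.04,"ax":0,"ay":0,"az":0,"jaw":-1},
    {"x":0,"y":0,"z":0.045,"ax":0,"ay":0,"az":0,"jaw":-1},
    {"x":0,"y":0,"z":0.05,"ax":0,"ay":0,"az":0,"jaw":-1},
    {"x":0,"y":0,"z":0.053,"ax":0,"ay":0,"az":0,"jaw":-1},
    {"x":0,"y":0,"z":0.053,"ax":0,"ay":0,"az":0,"jaw":-1},
    {"x":0,"y":0,"z":0.053,"ax":0,"ay":0,"az":0,"jaw":-1},
    {"x":0,"y":0,"z":0.053,"ax":0,"ay":0,"az":0,"jaw":-1},
  ],
)

```text
time: 15.35
tool_pos: [571.4, 252.9, 86.4]
tcp_rot: [2.531, 0.0, 2.262]
contact_force: [0.2, 0.7, -4.1]
grip_width: 13.7
finger_force: 30.0
```

Run:
```python
from plant import bot
from h import *
o=bot.get_obs();p=o["tool_pos"];f=o["contact_force"];print(inP(p),f,f@X,f@Y,f@Z,o["moment"])
```

```text
[-39.22859056   0.15678113  16.32897592] [ 0.15115771  0.70481601 -4.09988421] -1.8881734618501207 0.44671851927884204 -3.6829211712204 [-0.49158914  0.5181592  -0.01177103]
```

send_rows(
  rows=[
    {"x":0,"y":0,"z":0.002,"ax":0,"ay":0,"az":0,"jaw":-1},
    {"x":0,"y":0,"z":0.003,"ax":0,"ay":0,"az":0,"jaw":-1},
    {"x":0,"y":0,"z":0.004,"ax":0,"ay":0,"az":0,"jaw":-1},
    {"x":0,"y":0,"z":0.005,"ax":0,"ay":0,"az":0,"jaw":-1},
    {"x":0,"y":0,"z":0.006,"ax":0,"ay":0,"az":0,"jaw":-1},
    {"x":0,"y":0,"z":0.007,"ax":0,"ay":0,"az":0,"jaw":-1},
    {"x":0,"y":0,"z":0.007,"ax":0,"ay":0,"az":0,"jaw":-1},
    {"x":0,"y":0,"z":0.007,"ax":0,"ay":0,"az":0,"jaw":-1},
    {"x":0,"y":0,"z":0.007,"ax":0,"ay":0,"az":0,"jaw":-1},
    {"x":0,"y":0,"z":0.007,"ax":0,"ay":0,"az":0,"jaw":-1},
  ],
)

```text
time: 16.6
tool_pos: [571.5, 252.9, 86.2]
tcp_rot: [2.53, 0.001, 2.262]
contact_force: [-11.0, -8.5, 10.2]
grip_width: 13.9
finger_force: 30.0
```

Run:
```python
from plant import bot
from h import *
o=bot.get_obs();p=o["tool_pos"];f=o["contact_force"];print(inP(p),f@X,f@Y,f@Z,o["moment"])
```

```text
[-39.22132842   0.14433191  16.10515295] -5.4799365321324265 0.4308795173020756 16.347382336463824 [-0.67852581  1.02890306  0.03521668]
```

send_rows(
  rows=[
    {"x":0,"y":0,"z":-0.005,"ax":0,"ay":0,"az":0,"jaw":-0.8},
    {"x":0,"y":0,"z":-0.005,"ax":0,"ay":0,"az":0,"jaw":-0.4},
    {"x":0,"y":0,"z":-0.005,"ax":0,"ay":0,"az":0,"jaw":-0.4},
    {"x":0,"y":0,"z":-0.005,"ax":0,"ay":0,"az":0,"jaw":-0.4},
    {"x":0,"y":0,"z":-0.03,"ax":0,"ay":0,"az":0,"jaw":-0.4},
    {"x":0,"y":0,"z":-0.1,"ax":0,"ay":0,"az":0,"jaw":-0.4},
    {"x":0,"y":0,"z":-0.2,"ax":0,"ay":0,"az":0,"jaw":-0.4},
    {"x":0,"y":0,"z":-0.3,"ax":0,"ay":0,"az":0,"jaw":-0.4},
    {"x":0,"y":0,"z":-0.38,"ax":0,"ay":0,"az":0,"jaw":-0.4},
    {"x":0,"y":0,"z":-0.4,"ax":0,"ay":0,"az":0,"jaw":-0.4},
  ],
)

```text
time: 17.85
tool_pos: [536.8, 223.9, 151.9]
tcp_rot: [2.53, 0.001, 2.262]
contact_force: [0.0, 1.1, -0.2]
grip_width: 27.5
finger_force: 0.0
```

Run:
```python
from plant import bot
from h import *
o=bot.get_obs();p=o["tool_pos"];print(inP(p),o["grip_width"],o["joint_positions"])
m=wristcam(bot.camera_model("wrist"),o);im,d=bot.capture("wrist");im=im[...,::-1];cv2.imwrite("pics/w4.png",im);np.save("pics/w4.npy",d)
a=np.radians(60)+.45
print(px(m,np.array([PP(0,52,24),PP(0,-52,24),PP(32,0,16),PP(32+34*np.cos(a),34*np.sin(a),60),PP(32+34*np.cos(a),34*np.sin(a),16)])))
```

```text
[-38.66092735  -0.10089777  95.89268814] 27.51020526159498 [ 0.07821613  0.31369325  2.00467274  0.8660437   0.44750337 -1.3370867 ]
[[381.6845226  138.69078969]
 [374.95026703 279.24950431]
 [420.35263146 209.75950144]
 [450.21406785 176.97013939]
 [427.7922833  163.62846635]]
```

View pics/w4.png

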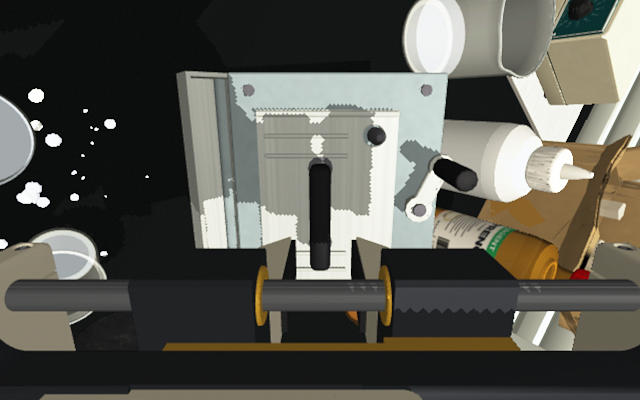

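Run:
```python
from plant import bot
from h import *
o=bot.get_obs();p=o["tool_pos"];R=Ro.from_euler('xyz',o["tcp_rot"])
m=wristcam(bot.camera_model("wrist"),o);d=np.load("pics/w4.npy");W=full(m,d)-O
q=np.stack([W@X,W@Y,W@Z],-1)[140:235,380:500].reshape(-1,3)
for a,b in((20,35),(35,57),(57,64)):
    k=(q[:,2]>a)&(q[:,2]<b)&(q[:,0]>20)&(q[:,0]<75)&(abs(q[:,1]-30)<30);print(a,b,k.sum(),np.median(q[k],0) if k.any() else '',q[k].min(0),q[k].max(0))
for c in(.15,.2,.25,.3,.35):
    a=np.pi/3+c;print(c,px(m,PP(32+34*np.cos(a),34*np.sin(a),60)))
im=cv2.imread("pics/w4.png",0)
# plate flatness: plate surface points in panel frame
s=np.stack([W@X,W@Y,W@Z],-1)[110:240,262:395].reshape(-1,3);k=(abs(s[:,2]-6)<5);A=np.c_[s[k][:,:2],np.ones(k.sum())];print(np.linalg.lstsq(A,s[k][:,2],rcond=None)[0],k.sum())
RG=RT*Ro.from_euler('z',90,degrees=True);mid=RT*Ro.from_euler('z',45,degrees=True)
rel(p,R,PP(0,16,96),mid);rel(PP(0,16,96),mid,PP(39,33,80),RG)
```

```text
20 35 186 [38.45479333 34.309913   27.0814291 ] [27.37326123  0.60534638 20.01575037] [47.04989081 38.38298499 34.94946309]
35 57 315 [38.56182802 34.78419355 46.72131186] [36.95372992 25.24875527 35.05194139] [47.06548353 38.75668868 56.93980302]
57 64 455 [43.24893414 32.1497794  60.09219181] [36.9576873  25.2762035  57.09215071] [50.53944438 38.49349008 61.83683015]
0.15 [467.16234989 180.93436698]
0.2 [464.51934268 179.95280906]
0.25 [461.80936239 179.10598983]
0.3 [459.03997628 178.39660735]
0.35 [456.21897023 177.82693032]
[-2.92704979e-03  8.12705686e-03  6.31232301e+00] 14776
xyz [ 0.0802  0.1938 -0.0011] axyz [1.200e-03 4.000e-04 7.503e-01]
xyz [0.198  0.0778 0.08  ] axyz [-0.    0.    0.75]
```

send_rows(
  rows=[
    {"x":0.01,"y":0.02,"z":0,"ax":0,"ay":0,"az":0.08,"jaw":-0.13},
    {"x":0.02,"y":0.05,"z":0,"ax":0,"ay":0,"az":0.22,"jaw":-0.13},
    {"x":0.04,"y":0.09,"z":0,"ax":0,"ay":0,"az":0.38,"jaw":-0.13},
    {"x":0.06,"y":0.14,"z":0,"ax":0,"ay":0,"az":0.54,"jaw":-0.13},
    {"x":0.08,"y":0.18,"z":0,"ax":0,"ay":0,"az":0.68,"jaw":-0.13},
    {"x":0.08,"y":0.194,"z":0,"ax":0,"ay":0,"az":0.75,"jaw":-0.13},
    {"x":0.08,"y":0.194,"z":0,"ax":0,"ay":0,"az":0.75,"jaw":-0.13},
    {"x":0.08,"y":0.194,"z":0,"ax":0,"ay":0,"az":0.75,"jaw":-0.13},
    {"x":0.08,"y":0.194,"z":0,"ax":0,"ay":0,"az":0.75,"jaw":-0.13},
    {"x":0.08,"y":0.194,"z":0,"ax":0,"ay":0,"az":0.75,"jaw":-0.13},
  ],
)

```text
time: 19.15
tool_pos: [551.0, 256.6, 172.9]
tcp_rot: [2.682, -0.417, 1.576]
contact_force: [-0.0, -0.8, 0.6]
grip_width: 40.3
finger_force: 0.0
```

send_rows(
  rows=[
    {"x":0.02,"y":0.01,"z":0,"ax":0,"ay":0,"az":0.08,"jaw":-0.13},
    {"x":0.06,"y":0.02,"z":0,"ax":0,"ay":0,"az":0.22,"jaw":-0.13},
    {"x":0.1,"y":0.04,"z":0,"ax":0,"ay":0,"az":0.38,"jaw":-0.13},
    {"x":0.14,"y":0.05,"z":0.02,"ax":0,"ay":0,"az":0.54,"jaw":-0.13},
    {"x":0.18,"y":0.07,"z":0.03,"ax":0,"ay":0,"az":0.68,"jaw":-0.13},
    {"x":0.21,"y":0.09,"z":0.04,"ax":0,"ay":0,"az":0.75,"jaw":-0.13},
    {"x":0.21,"y":0.09,"z":0.05,"ax":0,"ay":0,"az":0.75,"jaw":-0.13},
    {"x":0.21,"y":0.09,"z":0.05,"ax":0,"ay":0,"az":0.75,"jaw":-0.13},
    {"x":0.21,"y":0.09,"z":0.05,"ax":0,"ay":0,"az":0.75,"jaw":-0.13},
    {"x":0.21,"y":0.09,"z":0.05,"ax":0,"ay":0,"az":0.75,"jaw":-0.13},
  ],
)

```text
time: 20.4
tool_pos: [571.3, 295.4, 189.1]
tcp_rot: [3.141, -0.611, 0.691]
contact_force: [-0.4, 0.5, -0.4]
grip_width: 39.9
finger_force: 0.0
```

Run:
```python
from plant import bot
from h import *
o=bot.get_obs();p=o["tool_pos"];R=Ro.from_euler('xyz',o["tcp_rot"]);print(inP(p),o["joint_positions"],o["grip_width"])
m=wristcam(bot.camera_model("wrist"),o);im,d=bot.capture("wrist");cv2.imwrite("pics/w5.png",im[...,::-1])
W=full(m,d)-O;q=np.stack([W@X,W@Y,W@Z],-1).reshape(-1,3)
k=(q[:,2]>56)&(q[:,2]<64)&(q[:,0]>20)&(q[:,0]<75)&(abs(q[:,1]-30)<30);print(k.sum(),np.median(q[k],0) if k.any() else '')
RG=RT*Ro.from_euler('z',90,degrees=True)
rel(p,R,PP(43,32,32),RG)
```

```text
[41.80991819 33.0448689  84.95977008] [0.22977653 0.34384088 1.81675659 0.57305939 0.48989975 0.6661009 ] 39.85470124859524
446 [44.99158941 31.55841665 60.15078154]
xyz [0.006  0.0052 0.2648] axyz [0.0001 0.0003 0.0003]
```

View pics/w5.png

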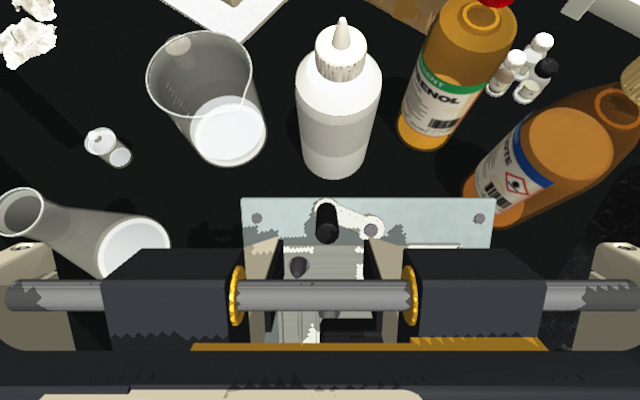

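send_rows(
  rows=[
    {"x":0.009,"y":0.005,"z":0.03,"ax":0,"ay":0,"az":0,"jaw":-0.13},
    {"x":0.009,"y":0.005,"z":0.09,"ax":0,"ay":0,"az":0,"jaw":-0.13},
    {"x":0.009,"y":0.005,"z":0.15,"ax":0,"ay":0,"az":0,"jaw":-0.13},
    {"x":0.009,"y":0.005,"z":0.21,"ax":0,"ay":0,"az":0,"jaw":-0.13},
    {"x":0.009,"y":0.005,"z":0.25,"ax":0,"ay":0,"az":0,"jaw":-0.13},
    {"x":0.009,"y":0.005,"z":0.265,"ax":0,"ay":0,"az":0,"jaw":-0.13},
    {"x":0.009,"y":0.005,"z":0.265,"ax":0,"ay":0,"az":0,"jaw":-0.13},
    {"x":0.009,"y":0.005,"z":0.265,"ax":0,"ay":0,"az":0,"jaw":-0.5},
    {"x":0.009,"y":0.005,"z":0.265,"ax":0,"ay":0,"az":0,"jaw":-0.65},
    {"x":0.009,"y":0.005,"z":0.265,"ax":0,"ay":0,"az":0,"jaw":-1},
  ],
)

```text
time: 21.7
tool_pos: [596.8, 315.0, 147.0]
tcp_rot: [3.141, -0.611, 0.691]
contact_force: [6.0, -9.4, -5.6]
grip_width: 14.5
finger_force: 6.3
```

send_rows(
  rows=[
    {"x":0,"y":0,"z":0,"ax":0,"ay":0,"az":0,"jaw":-1},
    {"x":0,"y":0,"z":0,"ax":0,"ay":0,"az":0,"jaw":-1},
    {"x":0,"y":0,"z":0,"ax":0,"ay":0,"az":0,"jaw":-1},
    {"x":0,"y":0,"z":0,"ax":0,"ay":0,"az":0,"jaw":-1},
    {"x":0,"y":0,"z":0,"ax":0,"ay":0,"az":0,"jaw":-1},
    {"x":0,"y":0,"z":0,"ax":0,"ay":0,"az":0,"jaw":-1},
    {"x":0,"y":0,"z":0,"ax":0,"ay":0,"az":0,"jaw":-1},
    {"x":0,"y":0,"z":0,"ax":0,"ay":0,"az":0,"jaw":-1},
    {"x":0,"y":0,"z":0,"ax":0,"ay":0,"az":0,"jaw":-1},
    {"x":0,"y":0,"z":0,"ax":0,"ay":0,"az":0,"jaw":-1},
  ],
)

```text
time: 22.95
tool_pos: [597.1, 314.5, 146.9]
tcp_rot: [3.14, -0.611, 0.691]
contact_force: [0.2, -5.8, 1.1]
grip_width: 13.3
finger_force: 30.0
```

Run:
```python
from plant import bot
from h import *
o=bot.get_obs();p=o["tool_pos"];R=Ro.from_euler('xyz',o["tcp_rot"]);f=o["contact_force"];c=inP(p);print(c,o["grip_width"],f@X,f@Y,f@Z)
v=np.array([-1+32,.4]);r=c[:2]-v;a0=np.arctan2(r[1],r[0]);print("r",np.hypot(*r),"keeper",a0-np.pi/3)
# arc in tool axes: x=X, y=-Y
for a in np.linspace(a0,np.pi,13): 
    q=v+34*np.array([np.cos(a),np.sin(a)]);e=R.inv().apply(PP(q[0],q[1],c[2])-p)/200;print(round(a-np.pi/3,2),e.round(4))
```

```text
[43.84076721 31.26911021 32.08078064] 13.28667384196681 -2.3272179307652063 -4.579757861058756 2.9422057581998566
r 33.43332570238693 keeper 0.12939745078885845
0.13 [ 0.0011 -0.0026 -0.    ]
0.29 [-0.0254 -0.0112 -0.    ]
0.46 [-0.0529 -0.0153 -0.    ]
0.62 [-0.0807 -0.0148 -0.    ]
0.78 [-0.108  -0.0099 -0.    ]
0.95 [-0.1342 -0.0005 -0.    ]
1.11 [-0.1585  0.013  -0.    ]
1.28 [-0.1803  0.0302 -0.    ]
1.44 [-0.199   0.0508  0.    ]
1.6 [-2.141e-01  7.420e-02  1.000e-04]
1.77 [-2.251e-01  9.970e-02  1.000e-04]
1.93 [-2.319e-01  1.267e-01  1.000e-04]
2.09 [-2.342e-01  1.544e-01  2.000e-04]
```

send_rows(
  rows=[
    {"x":-0.013,"y":-0.007,"z":0,"ax":0,"ay":0,"az":0,"jaw":-1},
    {"x":-0.025,"y":-0.011,"z":0,"ax":0,"ay":0,"az":0,"jaw":-1},
    {"x":-0.039,"y":-0.013,"z":0,"ax":0,"ay":0,"az":0,"jaw":-1},
    {"x":-0.053,"y":-0.015,"z":0,"ax":0,"ay":0,"az":0,"jaw":-1},
    {"x":-0.067,"y":-0.015,"z":0,"ax":0,"ay":0,"az":0,"jaw":-1},
    {"x":-0.081,"y":-0.015,"z":0,"ax":0,"ay":0,"az":0,"jaw":-1},
    {"x":-0.095,"y":-0.0125,"z":0,"ax":0,"ay":0,"az":0,"jaw":-1},
    {"x":-0.108,"y":-0.01,"z":0,"ax":0,"ay":0,"az":0,"jaw":-1},
    {"x":-0.121,"y":-0.005,"z":0,"ax":0,"ay":0,"az":0,"jaw":-1},
    {"x":-0.121,"y":-0.005,"z":0,"ax":0,"ay":0,"az":0,"jaw":-1},
  ],
)

```text
time: 24.2
tool_pos: [581.6, 304.4, 134.4]
tcp_rot: [3.141, -0.614, 0.692]
contact_force: [2.5, 4.8, 2.4]
grip_width: 13.1
finger_force: 30.0
```

```bash
cat > arc.py <<'E'
from plant import bot
from h import *
o=bot.get_obs();p=o["tool_pos"];R=Ro.from_euler('xyz',o["tcp_rot"]);f=o["contact_force"];c=inP(p);print(c,o["grip_width"],f@X,f@Y,f@Z)
v=np.array([31,.4]);r=c[:2]-v;a0=np.arctan2(r[1],r[0]);print("r",np.hypot(*r),"keeper",a0-np.pi/3)
for a in np.linspace(a0,np.pi+.04,10): 
    q=v+34*np.array([np.cos(a),np.sin(a)]);e=R.inv().apply(PP(q[0],q[1],c[2])-p)/200;print(round(a-np.pi/3,2),e.round(4))
E
python3 arc.py
```

```text
[21.70047248 33.36600852 32.31580614] 13.103803301457475 5.41494918498417 2.121925473794978 -0.8987357732340933
r 34.252575525013036 keeper 0.7985485888776205
0.8 [0.0003 0.0012 0.    ]
0.95 [-0.0234  0.0098 -0.0001]
1.1 [-0.0455  0.0218 -0.0001]
1.24 [-0.0657  0.037  -0.0002]
1.39 [-0.0834  0.0549 -0.0002]
1.54 [-0.0982  0.0753 -0.0003]
1.69 [-0.1098  0.0977 -0.0003]
1.84 [-0.1181  0.1215 -0.0003]
1.99 [-0.1227  0.1463 -0.0003]
2.13 [-0.1236  0.1715 -0.0003]
```

send_rows(
  rows=[
    {"x":-0.032,"y":0.01,"z":0,"ax":0,"ay":0,"az":0,"jaw":-1},
    {"x":-0.052,"y":0.022,"z":0,"ax":0,"ay":0,"az":0,"jaw":-1},
    {"x":-0.07,"y":0.037,"z":0,"ax":0,"ay":0,"az":0,"jaw":-1},
    {"x":-0.087,"y":0.055,"z":0,"ax":0,"ay":0,"az":0,"jaw":-1},
    {"x":-0.102,"y":0.075,"z":0,"ax":0,"ay":0,"az":0,"jaw":-1},
    {"x":-0.113,"y":0.098,"z":0,"ax":0,"ay":0,"az":0,"jaw":-1},
    {"x":-0.12,"y":0.122,"z":0,"ax":0,"ay":0,"az":0,"jaw":-1},
    {"x":-0.124,"y":0.146,"z":0,"ax":0,"ay":0,"az":0,"jaw":-1},
    {"x":-0.124,"y":0.17,"z":0,"ax":0,"ay":0,"az":0,"jaw":-1},
    {"x":-0.124,"y":0.172,"z":0,"ax":0,"ay":0,"az":0,"jaw":-1},
  ],
)

```text
time: 25.45
tool_pos: [576.7, 264.7, 113.2]
tcp_rot: [-3.128, -0.596, 0.693]
contact_force: [-34.9, -14.6, 7.5]
grip_width: 11.3
finger_force: 32.4
```

```bash
python3 arc.py
```

```text
[-14.33789081   5.88994671  31.64583353] 11.259432191602597 -25.39428437310824 10.95118895319183 26.882070225196603
r 45.66906894667519 keeper 1.9738921903663298
1.97 [ 0.0579  0.0071 -0.001 ]
1.99 [ 0.0576  0.0101 -0.001 ]
2.01 [ 0.0573  0.0131 -0.0011]
2.03 [ 0.057   0.0161 -0.0011]
2.05 [ 0.0569  0.0192 -0.0011]
2.06 [ 0.0567  0.0222 -0.0012]
2.08 [ 0.0567  0.0252 -0.0012]
2.1 [ 0.0566  0.0283 -0.0013]
2.12 [ 0.0567  0.0313 -0.0013]
2.13 [ 0.0568  0.0343 -0.0014]
```

```bash
python3 - <<'E'
from plant import bot
from h import *
o=bot.get_obs();print(o["joint_positions"],o["contact_force"],o["moment"],o["time"],o["dq"])
im,d=bot.capture("wrist");cv2.imwrite("pics/w6.png",im[...,::-1])
E
python3 arc.py|head -2
```

```text
[0.15695845 0.45714099 1.89635168 0.87014887 0.40086214 0.28280052] [-34.88908111 -14.64990827   7.45493965] [-1.65303304  4.21620565  1.32442779] 25.45 [-0.00855559  0.00134951 -0.00170179 -0.00058898 -0.00593451 -0.00125955]
[-14.3846483    5.7353573   31.64619736] 10.789793991303883 -25.02798255469957 10.722769306499009 27.659039450572774
r 45.697180867566395 keeper 1.977373575468236
```

View pics/w6.png

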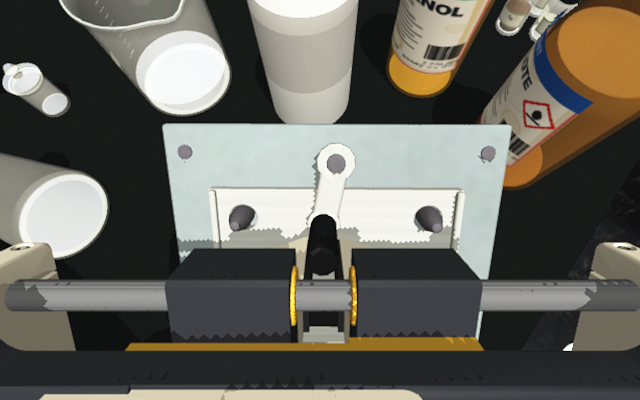

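send_rows(
  rows=[
    {"x":0,"y":0,"z":0,"ax":0,"ay":0,"az":0,"jaw":-0.6},
    {"x":0,"y":0,"z":0,"ax":0,"ay":0,"az":0,"jaw":-0.4},
    {"x":0,"y":0,"z":0,"ax":0,"ay":0,"az":0,"jaw":-0.4},
    {"x":0,"y":0,"z":-0.02,"ax":0,"ay":0,"az":0,"jaw":-0.4},
    {"x":0,"y":0,"z":-0.07,"ax":0,"ay":0,"az":0,"jaw":-0.4},
    {"x":0,"y":0,"z":-0.14,"ax":0,"ay":0,"az":0,"jaw":-0.4},
    {"x":0,"y":0,"z":-0.18,"ax":0,"ay":0,"az":0,"jaw":-0.4},
    {"x":0,"y":0,"z":-0.2,"ax":0,"ay":0,"az":0,"jaw":-0.4},
    {"x":0,"y":0,"z":-0.2,"ax":0,"ay":0,"az":0,"jaw":-0.6},
    {"x":0,"y":0,"z":-0.2,"ax":0,"ay":0,"az":0,"jaw":-1},
  ],
)

```text
time: 26.75
tool_pos: [569.2, 249.2, 151.2]
tcp_rot: [-3.141, -0.61, 0.691]
contact_force: [-0.3, 0.0, -0.3]
grip_width: 12.8
finger_force: 0.0
```

```bash
cat > kn.py <<'E'
from plant import bot
from h import *
o=bot.get_obs();p=o["tool_pos"];R=Ro.from_euler('xyz',o["tcp_rot"]);f=o["contact_force"];print(o["time"],inP(p),o["grip_width"],f)
m=wristcam(bot.camera_model("wrist"),o);im,d=bot.capture("wrist");cv2.imwrite("pics/w7.png",im[...,::-1])
W=full(m,d)-O;q=np.stack([W@X,W@Y,W@Z],-1).reshape(-1,3)
g=cv2.cvtColor(im,6).reshape(-1)
k=(q[:,2]>18)&(q[:,2]<58)&(q[:,0]>-16)&(q[:,0]<45)&(q[:,1]>-25)&(q[:,1]<40)
for a in(18,28,38,48): 
    j=k&(q[:,2]>a)&(q[:,2]<a+10)
    if j.any(): print(a,j.sum(),"min",np.percentile(q[j],2,0),"med",np.median(q[j],0),"max",np.percentile(q[j],98,0))
for n in(1.9,2.0,2.09):
    a=np.pi/3+n; print(n,px(m,np.array([PP(31+34*np.cos(a),.4+34*np.sin(a),60),PP(31+34*np.cos(a),.4+34*np.sin(a),20)])).round(0).tolist())
# plate plane and pegs
k=(q[:,0]>-10)&(q[:,0]<12)&(abs(q[:,1])<66)&(abs(q[:,2]-6)<5);A=np.c_[q[k][:,:2],np.ones(k.sum())];print("plate",np.linalg.lstsq(A,q[k][:,2],rcond=None)[0],k.sum())
E
python3 kn.py
```

```text
26.75 [-5.35832472 -1.21392095 71.70902274] 12.782229353878071 [-0.3416899   0.04100024 -0.30361218]
18 293 min [-2.32310407 -4.14262026 18.10198526] med [28.17046095  0.82372348 19.57195711] max [34.43095972  9.69495633 27.4913903 ]
28 113 min [-2.82479777 -2.6724826  28.27109329] med [ 2.44546503  3.77046107 32.82792782] max [ 3.41369718 10.46835772 37.84697349]
38 129 min [-2.70233085 -2.73224232 38.25992623] med [ 2.234447    3.56339276 43.1704606 ] max [ 3.55857988 10.29894884 47.63354861]
48 152 min [-1.93492526 -2.5968252  48.18013839] med [ 2.35651419  3.40520966 52.97595807] max [ 3.45474032 10.18402953 57.80199193]
1.9 [[309.0, 242.0], [312.0, 217.0]]
2.0 [[316.0, 243.0], [317.0, 218.0]]
2.09 [[321.0, 243.0], [321.0, 218.0]]
plate [ 3.84301805e-03 -1.62506006e-03  6.48591110e+00] 4741
```

View pics/w7.png

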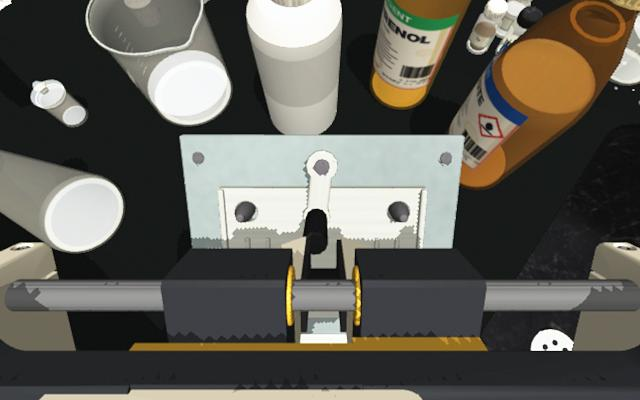

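send_rows(
  rows=[
    {"x":0.01,"y":-0.05,"z":0,"ax":0,"ay":0,"az":0,"jaw":-1},
    {"x":0.022,"y":-0.13,"z":0,"ax":0,"ay":0,"az":0,"jaw":-1},
    {"x":0.022,"y":-0.19,"z":0,"ax":0,"ay":0,"az":0,"jaw":-1},
    {"x":0.022,"y":-0.205,"z":0,"ax":0,"ay":0,"az":0,"jaw":-1},
    {"x":0.022,"y":-0.205,"z":0.03,"ax":0,"ay":0,"az":0,"jaw":-1},
    {"x":0.022,"y":-0.205,"z":0.09,"ax":0,"ay":0,"az":0,"jaw":-1},
    {"x":0.022,"y":-0.205,"z":0.15,"ax":0,"ay":0,"az":0,"jaw":-1},
    {"x":0.022,"y":-0.205,"z":0.185,"ax":0,"ay":0,"az":0,"jaw":-1},
    {"x":0.022,"y":-0.205,"z":0.185,"ax":0,"ay":0,"az":0,"jaw":-1},
    {"x":0.022,"y":-0.205,"z":0.185,"ax":0,"ay":0,"az":0,"jaw":-1},
  ],
)

```text
time: 28.05
tool_pos: [562.2, 296.6, 123.6]
tcp_rot: [3.142, -0.611, 0.691]
contact_force: [0.1, -0.1, 0.1]
grip_width: 0.3
finger_force: 0.0
```

send_rows(
  rows=[
    {"x":0,"y":0.02,"z":0,"ax":0,"ay":0,"az":0,"jaw":-1},
    {"x":0,"y":0.035,"z":0,"ax":0,"ay":0,"az":0,"jaw":-1},
    {"x":0,"y":0.045,"z":0,"ax":0,"ay":0,"az":0,"jaw":-1},
    {"x":0,"y":0.055,"z":0,"ax":0,"ay":0,"az":0,"jaw":-1},
    {"x":0,"y":0.062,"z":0,"ax":0,"ay":0,"az":0,"jaw":-1},
    {"x":0,"y":0.068,"z":0,"ax":0,"ay":0,"az":0,"jaw":-1},
    {"x":0,"y":0.074,"z":0,"ax":0,"ay":0,"az":0,"jaw":-1},
    {"x":0,"y":0.074,"z":0,"ax":0,"ay":0,"az":0,"jaw":-1},
    {"x":0,"y":0.074,"z":0,"ax":0,"ay":0,"az":0,"jaw":-1},
    {"x":0,"y":0.074,"z":0,"ax":0,"ay":0,"az":0,"jaw":-1},
  ],
)

```text
time: 29.3
tool_pos: [571.5, 285.3, 123.4]
tcp_rot: [-3.141, -0.61, 0.691]
contact_force: [-2.4, 0.5, -0.2]
grip_width: 0.2
finger_force: 1.1
```

```bash
python3 kn.py
```

```text
29.3 [-1.02296509 25.08766653 34.82546952] 0.16353544728713448 [-2.38376375  0.5187154  -0.23832767]
18 416 min [-0.30997776 -3.96881697 18.21516096] med [28.29899581  1.11504175 19.79316024] max [34.77585571  6.9467966  27.51437963]
28 135 min [ 0.99757557 -2.86313284 28.07973934] med [ 3.32596085  4.30370516 32.97839906] max [ 9.70488338 30.80123843 37.79774884]
38 424 min [ 7.65866587 11.78893166 38.37286928] med [ 9.37818279 25.44405672 43.97897845] max [ 9.96484276 38.43786921 47.84903276]
48 218 min [ 7.61994189 12.83039984 48.05911372] med [ 8.45961452 25.49007801 51.84141289] max [ 9.93528392 37.61599933 57.72615837]
1.9 [[367.0, 284.0], [358.0, 247.0]]
2.0 [[374.0, 285.0], [364.0, 248.0]]
2.09 [[381.0, 286.0], [369.0, 248.0]]
plate [ 7.36869021e-03 -3.08730518e-03  6.50396249e+00] 5748
```

send_rows(
  rows=[
    {"x":0,"y":0.008,"z":0,"ax":0,"ay":0,"az":0,"jaw":-1},
    {"x":0,"y":0.014,"z":0,"ax":0,"ay":0,"az":0,"jaw":-1},
    {"x":0,"y":0.02,"z":0,"ax":0,"ay":0,"az":0,"jaw":-1},
    {"x":0,"y":0.026,"z":0,"ax":0,"ay":0,"az":0,"jaw":-1},
    {"x":0,"y":0.031,"z":0,"ax":0,"ay":0,"az":0,"jaw":-1},
    {"x":0,"y":0.035,"z":0,"ax":0,"ay":0,"az":0,"jaw":-1},
    {"x":0,"y":0.035,"z":0,"ax":0,"ay":0,"az":0,"jaw":-1},
    {"x":0,"y":0.035,"z":0,"ax":0,"ay":0,"az":0,"jaw":-1},
    {"x":0,"y":0.035,"z":0,"ax":0,"ay":0,"az":0,"jaw":-1},
    {"x":0,"y":0.035,"z":0,"ax":0,"ay":0,"az":0,"jaw":-1},
  ],
)

```text
time: 30.6
tool_pos: [572.2, 283.7, 123.2]
tcp_rot: [-3.133, -0.608, 0.694]
contact_force: [-13.0, 15.2, 4.2]
grip_width: 0.3
finger_force: 10.3
```

```bash
python3 arc.py|head -1
```

```text
[-1.49226374 23.36798513 34.88446962] 0.3192673057446992 2.1783586485955753 19.973030437026132 3.612921604879895
```

send_rows(
  rows=[
    {"x":0,"y":-0.03,"z":0,"ax":0,"ay":0,"az":0,"jaw":-1},
    {"x":0,"y":-0.06,"z":0,"ax":0,"ay":0,"az":0,"jaw":-1},
    {"x":0,"y":-0.08,"z":0,"ax":0,"ay":0,"az":0,"jaw":-1},
    {"x":0,"y":-0.08,"z":-0.1,"ax":0,"ay":0,"az":0,"jaw":-1},
    {"x":0,"y":-0.08,"z":-0.2,"ax":0,"ay":0,"az":0,"jaw":-1},
    {"x":-0.05,"y":0,"z":-0.3,"ax":0,"ay":0,"az":0,"jaw":-1},
    {"x":-0.1,"y":0.1,"z":-0.4,"ax":0,"ay":0,"az":0,"jaw":-1},
    {"x":-0.1,"y":0.15,"z":-0.4,"ax":0,"ay":0,"az":0,"jaw":-1},
    {"x":-0.1,"y":0.15,"z":-0.4,"ax":0,"ay":0,"az":0,"jaw":-1},
    {"x":-0.1,"y":0.15,"z":-0.4,"ax":0,"ay":0,"az":0,"jaw":-1},
  ],
)

```text
time: 31.85
tool_pos: [547.2, 217.5, 177.1]
tcp_rot: [-3.141, -0.61, 0.691]
contact_force: [0.6, -0.4, 0.1]
grip_width: 0.5
finger_force: 0.0
```

```bash
python3 kn.py
```

```text
31.85 [-20.97782997 -11.60557337 114.25358971] 0.4738816631616224 [ 0.56535399 -0.43504435  0.0992343 ]
18 185 min [-0.87878922 -5.88339231 18.19010913] med [28.98802326  0.12065715 19.50147016] max [34.67287628  5.10102847 27.13017497]
28 52 min [-3.11115848 -6.52950411 28.03166808] med [ 2.08396236 -1.21416547 33.43633248] max [ 3.26444438  5.82838945 37.80048719]
38 62 min [-3.73802001 -6.66955843 38.38855159] med [ 2.3478731  -1.25674196 43.4411944 ] max [ 3.18696556  5.8009354  47.50691224]
48 71 min [-2.1893475  -6.25305723 48.16717754] med [ 2.24722321 -0.99301336 52.92888552] max [ 3.22606706  5.87078048 57.88076898]
1.9 [[295.0, 193.0], [299.0, 179.0]]
2.0 [[301.0, 194.0], [304.0, 180.0]]
2.09 [[305.0, 194.0], [308.0, 180.0]]
plate [ 5.90975979e-03 -8.08401163e-04  6.47996788e+00] 3667
```

View pics/w7.png

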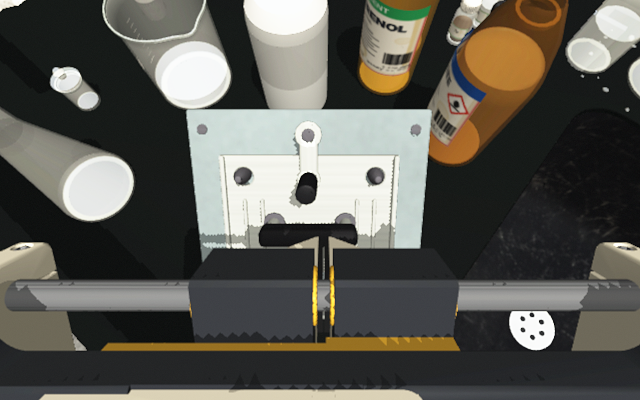

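The picture shows both pegs through the plate at (242,176) and (375,176). The plate lies flat, and the keeper points straight down with its knob at (306,187). The gripper is clear, so I'm handing in.

```bash
python3 -c "
from plant import bot
print(bot.close_job())"
```

```text
the job is handed in; nothing more can be done
None
```

The drain plate hangs flat on both pegs with its handle outwards, the keeper is turned down to its stop, and the job was handed in at about 32 s; no verdict came back. The camera and force readings show nothing out of place, and the arm never came near the glassware or bottles.

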